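# Pack the cannery sampler crate

## Robot

A 6-joint arm with a two-finger parallel gripper is mounted at the origin on the work surface. World frame = base frame: x ahead of the robot, y to its left, z up, the work surface at z = 0. Lengths are in m, angles in degrees, forces in N, time in s.
With the tool pointing down it reaches from about 0.4 to 0.825 m from the base axis. Payload 7 kg.
Tool frame: the origin (TCP) lies on the centre line of the jaws, within the pads' length; the fingertips stand 8 mm ahead of it and the grasp point (between the pads) lies 11 mm behind it (bot.tcp_to_tips is the distance from the TCP to the fingertips, in m); z points along the fingers, y is the line along which they close (so a half turn about z gives the same grasp; the last joint's range is limited). The gripper opens to 85 mm and grips with 20 to 120 N. Pads are 22 mm wide; open, the fingers measure 114 mm over their backs; the gripper's body (76 mm by 85 mm) begins 54 mm behind the grasp point. The pads swing forward as they close: fully open they stand 13 mm farther back than shut.
Start: joints at [83.6, 20.546, 0.682, 0, -70.136, -16.507], TCP at [0.263, 0.622, 0.216] pointing down, gripper open.
Joint ranges: [-176.03, 176.03], [-82.01, 121.73], [-58.28, 71.71], [-173.87, 95.51], [-174.79, -0.11], [-173.66, 173.66]. Speed limits (degrees/s): [136.94, 136.94, 172.46, 180, 180, 180].

## Interface

Orientations are given as [roll, pitch, yaw] about the fixed x, y, z axes, in that order (R = Rz(yaw) Ry(pitch) Rx(roll)).
In Python, from bench import bot gives the robot as it stands.
- The arm moves only by the tool drive_tool, never from a script. Its argument "increments" is a list of rows, each a list of 7 numbers: the shift along the tool's x, y, z as a fraction of full scale, then the turn, a rotation vector about the tool's x, y, z as a fraction of full scale, then the opening, from -1 (shut) to 1 (fully open). In form: [[x, y, z, rx, ry, rz, jaw], ...]. A call has 1 to 5 rows; each row is the pose to reach, as a shift and turn from the pose commanded when the call began, along the tool's axes at that moment; what a row does not reach only later rows make up. Full scale, the value 1, is 0.4 m for a shift and pi/2 rad for a turn. A row lasts 1/10 s, in which the tool goes at most 50 mm and 8.59 degrees, less where a joint would pass 70% of its speed; a pose out of reach is approached as far as the arm can. A call with a number of a shift or a turn outside -1 to 1 is refused whole. A call with a gripper value outside its range is refused whole. The fingers move at their own pace and stop on an object; "force" is the grip in N (left out, the last holds). Time passes only in rows, so rows that repeat a pose let the fingers close. It gives the time, the measured TCP pose, the force, the opening and the grip force at its end, in the units of the state.
- bot.get_state(): the state, without advancing time (a new reading comes with each control period).
- bot.snapshot(name): name is "scene" or "top" or "wrist"; returns a dict with "image" (420x560x3 uint8, red, green, blue), "intrinsics" (3x3 intrinsics, pixels), "position" and "orientation" of the camera in the world. Camera axes: x right, y down, z forward; pixel columns grow to the right and rows downward; lengths in m; the calibration is good to about 2 mm. A picture is of the moment at which its call begins. There is no depth.
- bot.job_done(): hands the job in; it is judged then, once.
The state is a dict: "clock": time; "joints": joint angles; "qvel": joint speeds; "effort": joint torques, N m; "ee_pos": TCP position; "tcp_rot": TCP orientation; "wrist_force": force on the tool from outside, world axes, zero at the start; "ft_torque": the same for the moment, N m; "width": finger opening in m; "grip_force": force on a finger pad.
Only numpy, scipy, OpenCV 4.12 (cv2) and the standard library are available. Lean on these libraries where they do the work, as an engineer would, in place of code of your own. Each camera call takes 0.05 s, during which the arm holds its last target. There are 200 camera calls.

## Task

Pack the sampler crate, seen as you stand at its low front wall: the larger of the two flat round cans goes in the middle one of the three back compartments with the smaller flat can squarely on top of it, the slim tall can in the compartment to their left and the glass jar in the compartment to their right; the oblong tin lies in the long front compartment, centred in front of the stacked cans with its long side along the front wall. Everything must stand flat and lid up, released, and the glass jar must be set down, not dropped. Leave the stout can and the open, empty can where they stand on the supply tray.

Things in the scene. Friction and masses are not known exactly. Their poses are not given: they have to be found in the camera images.
- crate: Fixed pale wood crate 189 (x) by 278 mm (y). Origin: centre of underside; x from low front wall (robot side) to back, y left, z up. Floor top z = 8 mm; side and back walls 8 mm thick, 43 high; front wall 8 thick, 22 high; partitions 5 thick, tops at 22. Back compartments 84 x 84: centres x = +44.5, y = +89 (left), 0, -89 (right). Front compartment 84 (x) by 262: centre x = -44.5, y = 0.
- tray: The supply tray: fixed black perforated steel tray, 315 (x) by 360 mm (y), floor top 4 mm and rim 14 mm above the bench; it stands left or right of the crate. All seven loose items start upright on it, about 110 mm apart centre to centre. Origin: centre of its underside.
- tall_can: The slim tall can. Gold-lacquered steel can with plain silver ends and seamed rims, 54 mm diameter, 90 mm high, about 0.22 kg. Origin: centre of its underside; z up through its lid.
- flat_can: The larger flat can. Gold-lacquered steel can with plain silver ends and seamed rims, 66 mm diameter, 38 mm high, about 0.15 kg. Origin: centre of its underside; z up through its lid.
- small_can: The smaller flat can. Gold-lacquered steel can with plain silver ends and seamed rims, 54 mm diameter, 35 mm high, about 0.09 kg. Origin: centre of its underside; z up through its lid. Its lid and underside are flat, so it rests on another can's lid without locking in.
- jar: Straight glass jar of orange roe with a silver screw lid of the same diameter, 54 mm diameter, 75 mm high (lid: top 16 mm), about 0.19 kg. Origin: centre of its underside; z up through its lid.
- oblong_tin: Flat oblong tin with rounded corners, gold wall, silver lid with a small flat pull ring, 60 mm (its x) by 106 mm (its y, the long side) by 30 mm high, about 0.16 kg. Origin: centre of its underside; z up through its lid.
- stout_can: The stout one-pound can, to be left alone. Gold-lacquered steel can with plain silver ends and seamed rims, 76 mm diameter, 112 mm high, 0.48 kg. Origin: centre of its underside; z up through its lid.
- open_can: The open, empty can, to be left alone: no lid, one sees into it; 54 mm diameter, 57 mm high, 0.06 kg. Origin: centre of its underside.
There are look-alikes about, which are no part of the job. Leave any pink look-alike of the oblong_tin alone.

How it is judged:
By the outcome, as a careful person would: the job done as asked, in the order asked, and still so for the second after the job is handed in, with the robot touching nothing.
It also fails if it takes over 141 s, if anything falls off the work surface, if the arm or the gripper's body presses on something with over 40 N, if the wrist force passes 120 N, or if a joint passes its speed limit or range.

## Working session

There is one attempt and no reset: what is moved stays moved. The work goes in short steps, Python scripts to look and compute and a tool call to move; the robot and the scene stay as the last step left them, time stands still between calls to the robot, and variables do not carry over. Pictures are saved under pics/ and viewed, at most 14 in all, crops included, and the job is handed in when it is done.

Besides the shell and the picture viewer there is one more tool, called after ">>>" as name(argument=value, ...), one argument or row to a line, values as JSON. drive_tool: Moves the arm, as the interface text tells. Its arguments: {"type":"object","properties":{"increments":{"type":"array","items":{"type":"array","items":{"type":"number"}}},"force":{"type":"number"}},"required":["increments"]}

```bash
ls; mkdir -p pics
python3 - <<'E'
from bench import bot
import cv2,pickle
s=bot.get_state();print(s)
d={}
for n in("scene","top"):
    d[n]=bot.snapshot(n);cv2.imwrite(f"pics/{n}0.png",d[n]["image"][:,:,::-1]);print(n,d[n]["intrinsics"],d[n]["position"],d[n]["orientation"])
pickle.dump(d,open("d0.pkl","wb"))
E
```

```text
pics
{'clock': 0.0, 'joints': array([ 8.36008294e+01,  2.05931788e+01,  6.33662385e-01, -2.09352447e-02,
       -7.01363213e+01, -1.65082595e+01]), 'qvel': array([-0.11814781, -0.02169615, -0.04421587, -0.04268004,  0.04125997,
       -0.02389578]), 'effort': array([ 2.79582227e-04, -5.83327210e+01,  2.93435419e+01,  6.93683311e+00,
       -5.80830485e-03,  1.36978863e-05]), 'ee_pos': array([0.26254759, 0.62128869, 0.21474062]), 'tcp_rot': array([ 1.79902520e+02, -8.36634346e-03, -2.29145530e+01]), 'wrist_force': array([ 0.99675555, -0.09912031,  0.69311085]), 'ft_torque': array([-0.05255975, -0.06103846,  0.05068673]), 'grip_force': 0.0, 'width': 0.08528065434453566}
scene [[502.47035475   0.         270.17977658]
 [  0.         502.47035475 218.84064421]
 [  0.           0.           1.        ]] [0.9677067  0.62685329 0.56840838] [-1.23301704e+02  6.40469723e-02  1.38538054e+02]
top [[466.29305355   0.         281.06551517]
 [  0.         466.29305355 211.56226693]
 [  0.           0.           1.        ]] [0.23343708 0.03298326 1.12065296] [-1.68753633e+02  4.36243809e-02 -9.14517986e+01]
```

View pics/scene0.png

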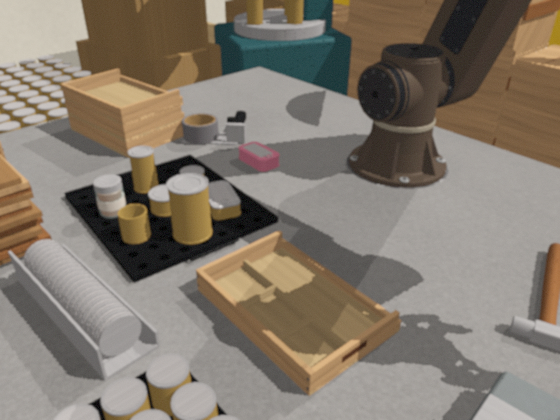

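View pics/top0.png

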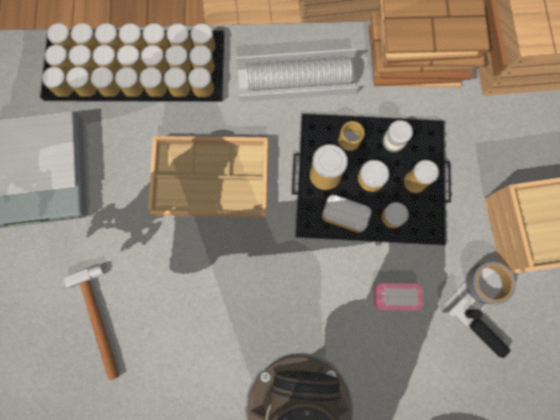

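The scene view shows the tray with the seven items at about (170,205) and the crate at (295,305). In the top view the tray is at (372,178) and the crate at (210,177). The pink look-alike at (400,296) is off the tray and stays put. Next I'll measure in an enlarged crop.

```bash
cat > h.py <<'E'
import numpy as np,cv2
from scipy.spatial.transform import Rotation as R
def rot(o): return R.from_euler('xyz',o,degrees=True).as_matrix()
def ray(s,px,z):
    v=rot(s["orientation"])@np.linalg.solve(s["intrinsics"],[px[0],px[1],1]); p=np.array(s["position"])
    return p+v*(z-p[2])/v[2]
def proj(s,P):
    c=s["intrinsics"]@rot(s["orientation"]).T@(np.array(P)-s["position"]);return c[:2]/c[2]
E
python3 - <<'E'
from h import *
import pickle
d=pickle.load(open("d0.pkl","rb"));t=d["top"]
print("base",proj(t,[0,0,0]),proj(d["scene"],[0,0,0]),"tcp",proj(t,[.263,.622,.216]))
for n,p in dict(cl=(152,138),cr=(267,138),fl=(152,215),fr=(267,215)).items(): print(n,ray(t,p,.03))
for p in ((302,115),(444,121),(445,243),(296,237)): print("tray",ray(t,p,.014))
a=t["image"][105:255,140:290];b=t["image"][105:255,290:455]
im=np.hstack([cv2.resize(a,None,fx=2.5,fy=2.5,interpolation=2),cv2.resize(b,None,fx=2.5,fy=2.5,interpolation=2)])
cv2.imwrite("pics/c1.png",im[:,:,::-1])
E
```

```text
base [298.65082348 409.19185769] [396.1080496  164.16321777] tcp [-27.2682081  296.47287394]
cl [0.64300053 0.34136761 0.03      ]
cr [0.635746   0.05825924 0.03      ]
fl [0.44975043 0.33583875 0.03      ]
fr [0.44277071 0.06201418 0.03      ]
tray [ 0.70047049 -0.03085753  0.014     ]
tray [ 0.67525746 -0.38748857  0.014     ]
tray [ 0.36697786 -0.36101396  0.014     ]
tray [ 0.3904672  -0.00591441  0.014     ]
```

View pics/c1.png

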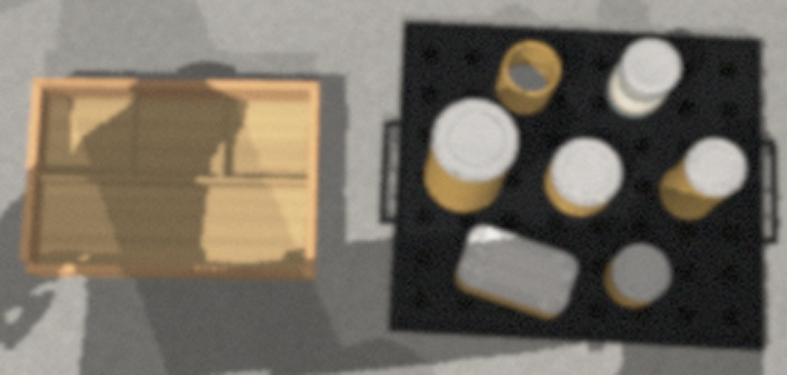

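In the crop, the tray holds the open can (528,75), the jar with a white-orange side (648,65), the stout can (475,138), the larger flat can (585,172), the tall can (716,165), the oblong tin (517,272) and the small flat can (638,273). The only two flat round cans are (585,172), larger, and (638,273), smaller. The gold tin on the tray is the one meant; the pink one is off it. I'll move the wrist camera over the crate and then the tray to refine these.

>>> drive_tool(
  increments=[
    [0.475, 0.35, -0.15, 0, 0, -0.254, 1],
    [0.475, 0.35, -0.15, 0, 0, -0.254, 1],
    [0.475, 0.35, -0.15, 0, 0, -0.254, 1],
    [0.475, 0.35, -0.15, 0, 0, -0.254, 1],
    [0.475, 0.35, -0.15, 0, 0, -0.254, 1],
  ],
)

```text
clock: 0.6
ee_pos: [0.3839, 0.4167, 0.2762]
tcp_rot: [180.0, 0.0, -0.0]
wrist_force: [1.7, 0.4, -0.0]
width: 0.0852
grip_force: 0.0
```

>>> drive_tool(
  increments=[
    [0.3, 0.52, -0.2, 0, 0, 0, 1],
    [0.3, 0.52, -0.2, 0, 0, 0, 1],
    [0.3, 0.52, -0.2, 0, 0, 0, 1],
    [0.3, 0.52, -0.2, 0, 0, 0, 1],
    [0.3, 0.52, -0.2, 0, 0, 0, 1],
  ],
)

```text
clock: 1.1
ee_pos: [0.5019, 0.2114, 0.3553]
tcp_rot: [-180.0, 0.0, -0.0]
wrist_force: [0.9, 0.5, -0.1]
width: 0.086
grip_force: 0.0
```

Run:
```python
from h import *
from bench import bot
import pickle
w=bot.snapshot("wrist");s=bot.get_state()
pickle.dump((w,s),open("w1.pkl","wb"));cv2.imwrite("pics/w1.png",w["image"][:,:,::-1])
print(s["clock"],s["ee_pos"],s["tcp_rot"],s["joints"],bot.tcp_to_tips)
print(w["intrinsics"],w["position"]-s["ee_pos"],w["orientation"])
```

```text
1.15 [0.50514033 0.2068042  0.35831972] [ 1.79975663e+02 -2.07743608e-01 -1.77449291e-01] [ 42.95803184   4.66578785  -1.74009789   0.16084584 -83.45918042
  46.84634078] 0.008
[[319.59261949   0.         283.8296344 ]
 [  0.         319.59261949 203.95918779]
 [  0.           0.           1.        ]] [0.07880584 0.00511062 0.1541605 ] [ 1.61408649e+02  6.97801216e-02 -9.00109899e+01]
```

View pics/w1.png

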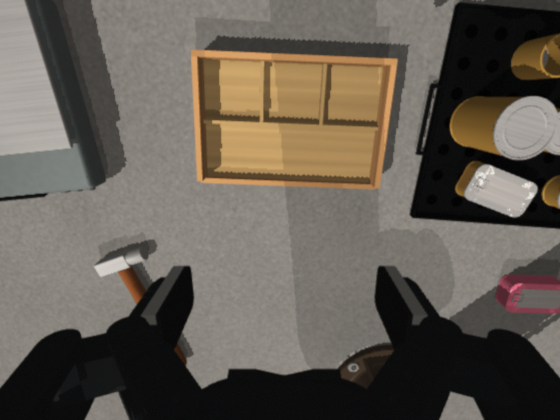

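The wrist view shows the crate with outer corners at about (192,51), (397,59), (381,187) and (199,183), and partition junctions at (262,122) and (322,124). Now over to the tray.

>>> drive_tool(
  increments=[
    [0, 0.5, 0, 0, 0, 0, 1],
    [0, 0.5, 0, 0, 0, 0, 1],
    [0, 0.5, 0, 0, 0, 0, 1],
    [0, 0.5, 0, 0, 0, 0, 1],
    [0, 0.5, 0, 0, 0, 0, 1],
  ],
)

```text
clock: 1.65
ee_pos: [0.5007, 0.0087, 0.3549]
tcp_rot: [180.0, 0.0, -0.3]
wrist_force: [0.9, 0.8, 0.0]
width: 0.0851
grip_force: 0.0
```

>>> drive_tool(
  increments=[
    [0, 0.5, 0, 0, 0, 0, 1],
    [0, 0.5, 0, 0, 0, 0, 1],
    [0, 0.5, 0, 0, 0, 0, 1],
    [0, 0.5, 0, 0, 0, 0, 1],
    [0, 0.5, 0, 0, 0, 0, 1],
  ],
)

```text
clock: 2.15
ee_pos: [0.5006, -0.1911, 0.3538]
tcp_rot: [180.0, 0.1, -0.4]
wrist_force: [0.0, 0.5, -0.2]
width: 0.0854
grip_force: 0.0
```

Run:
```python
from h import *
from bench import bot
import pickle
w=bot.snapshot("wrist");s=bot.get_state()
pickle.dump((w,s),open("w2.pkl","wb"))
print(s["clock"],s["ee_pos"],s["tcp_rot"],s["joints"])
w1,_=pickle.load(open("w1.pkl","rb"))
L=[]
im=cv2.cvtColor(w1["image"],cv2.COLOR_RGB2HSV)
m=cv2.inRange(im,(8,70,60),(30,255,255));m[:40]=0;m[200:]=0;m[:,:150]=0;m[:,410:]=0
c=max(cv2.findContours(m,0,2)[0],key=cv2.contourArea)
ap=cv2.approxPolyDP(cv2.convexHull(c),5,True)[:,0];print("corners",ap.tolist())
for p in ((262,122),(322,124)): print("junction",ray(w1,p,.022))
for p in ap: print("z43",ray(w1,p,.043).round(4),"z0",ray(w1,p,0).round(4))
a=cv2.resize(w1["image"][40:200,180:410],None,fx=2,fy=2,interpolation=2)
b=w["image"][:320]; H=np.zeros((640,560,3),np.uint8);H[:320,:460]=a;H[320:]=b
cv2.imwrite("pics/w2.png",H[:600,:,::-1])
```

```text
2.2 [ 0.50075727 -0.18902021  0.35379814] [-1.79992781e+02  9.92883184e-02 -3.21244515e-01] [ 3.11922353e-01  3.83453871e+00 -3.14419476e+00 -8.37630193e-03
 -8.31204691e+01  8.93678374e+01]
corners [[191, 50], [397, 58], [379, 187], [198, 181]]
junction [0.54786317 0.2450614  0.022     ]
junction [0.54495322 0.15551977 0.022     ]
z43 [0.6427 0.3363 0.043 ] z0 [0.6481 0.3477 0.    ]
z43 [0.6329 0.0605 0.043 ] z0 [0.6374 0.0466 0.    ]
z43 [0.4533 0.0677 0.043 ] z0 [0.4413 0.0544 0.    ]
z43 [0.4627 0.3424 0.043 ] z0 [0.4516 0.3544 0.    ]
```

View pics/w2.png

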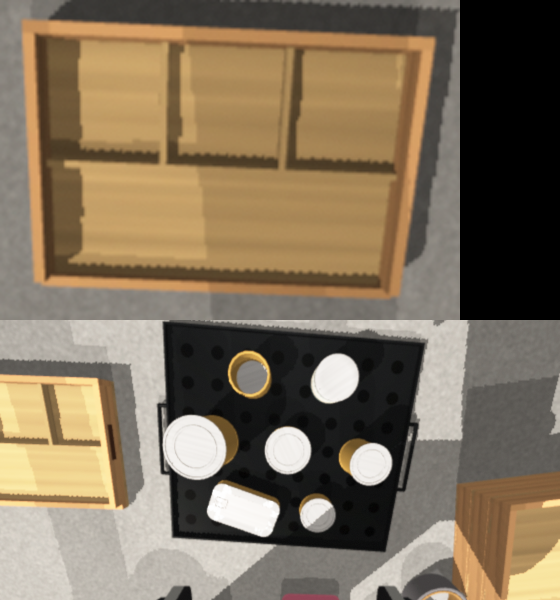

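The enlarged view confirms the assignments: larger flat can at (288,450), small flat can at (317,512), tall can (367,463), jar (335,379), tin (243,508), open can (249,374), stout can (198,446). Now their numbers.

```bash
cat >> h.py <<'E'
def lid(s,roi,z,vmin=90,smax=60,save=None):
    x0,y0,x1,y1=roi;h=cv2.cvtColor(s["image"],cv2.COLOR_RGB2HSV)[y0:y1,x0:x1]
    m=cv2.inRange(h,(0,0,vmin),(180,smax,255));m=cv2.morphologyEx(m,cv2.MORPH_OPEN,np.ones((3,3),np.uint8))
    c=cv2.convexHull(max(cv2.findContours(m,0,2)[0],key=cv2.contourArea))[:,0]+[x0,y0]
    P=np.array([ray(s,p,z)[:2] for p in c])*1000
    (cx,cy),(a,b),an=cv2.minAreaRect(P.astype(np.float32))
    return dict(c=(round(cx,1),round(cy,1)),size=(round(a,1),round(b,1)),ang=round(an,1),circ=[np.round(v,1) for v in cv2.minEnclosingCircle(P.astype(np.float32))])
E
python3 - <<'E'
from h import *
import pickle
w,_=pickle.load(open("w2.pkl","rb"))
print("cam",w["position"],w["orientation"])
for n,r,z in (("flat",(258,100,318,158),.042),("small",(292,168,342,218),.039),("tall",(340,116,400,170),.094),("jar",(305,28,365,88),.079),("tin",(200,155,285,218),.034),("stout",(160,90,240,162),.116)):
    print(n,lid(w,r,z))
E
```

```text
cam [ 0.58283343 -0.19090125  0.51079432] [ 1.61299885e+02  2.75739010e-02 -9.03334073e+01]
flat {'c': (534.8, -195.7), 'size': (67.6, 66.2), 'ang': 89.7, 'circ': [array([ 535.5, -195.7]), np.float64(34.0)]}
small {'c': (437.8, -241.8), 'size': (54.2, 53.2), 'ang': 89.7, 'circ': [array([ 437.6, -241.1]), np.float64(28.0)]}
tall {'c': (522.5, -302.9), 'size': (54.4, 54.0), 'ang': 89.7, 'circ': [array([ 522.5, -302.6]), np.float64(27.8)]}
jar {'c': (626.1, -253.7), 'size': (56.5, 58.2), 'ang': 1.2, 'circ': [array([ 624.5, -253.6]), np.float64(30.9)]}
tin {'c': (443.7, -126.2), 'size': (108.4, 62.4), 'ang': 69.3, 'circ': [array([ 444.4, -126.8]), np.float64(57.0)]}
stout {'c': (547.1, -81.8), 'size': (76.2, 77.7), 'ang': 82.7, 'circ': [array([552.3, -76.4]), np.float64(46.6)]}
```

>>> drive_tool(
  increments=[
    [0.0855, 0.0175, 0.585, 0, 0, 0, 1],
    [0.0855, 0.0175, 0.585, 0, 0, 0, 1],
    [0.0855, 0.0175, 0.585, 0, 0, 0, 1],
    [0.0855, 0.0175, 0.585, 0, 0, 0, 1],
    [0.0855, 0.0175, 0.585, 0, 0, 0, 1],
  ],
)

```text
clock: 2.7
ee_pos: [0.5346, -0.1921, 0.1176]
tcp_rot: [-180.0, 0.1, 0.0]
wrist_force: [0.4, -0.8, 0.4]
width: 0.0857
grip_force: 0.0
```

>>> drive_tool(
  increments=[
    [0, 0, 0, 0, 0, 0, 1],
    [0, 0, 0, 0, 0, 0, 1],
    [0, 0, 0, 0, 0, 0, 1],
  ],
)

```text
clock: 3.0
ee_pos: [0.5371, -0.1933, 0.1232]
tcp_rot: [180.0, -0.2, 0.0]
wrist_force: [0.5, -0.4, -0.3]
width: 0.0852
grip_force: 0.0
```

>>> drive_tool(
  increments=[
    [-0.0025, 0.0075, 0.23, 0, 0, 0, 1],
    [-0.0025, 0.0075, 0.23, 0, 0, 0, 1],
    [-0.0025, 0.0075, 0.23, 0, 0, 0, 1],
  ],
)

```text
clock: 3.3
ee_pos: [0.5319, -0.1963, 0.0263]
tcp_rot: [-180.0, 0.3, -0.1]
wrist_force: [-0.6, 0.0, 0.3]
width: 0.0853
grip_force: 0.0
```

>>> drive_tool(
  increments=[
    [0, 0, 0, 0, 0, 0, -1],
    [0, 0, 0, 0, 0, 0, -1],
    [0, 0, 0, 0, 0, 0, -1],
    [0, 0, 0, 0, 0, 0, -1],
    [0, 0, 0, 0, 0, 0, -1],
  ],
  force=40,
)

```text
clock: 3.8
ee_pos: [0.535, -0.1967, 0.0298]
tcp_rot: [180.0, -0.1, -0.0]
wrist_force: [-0.4, 0.0, -0.4]
width: 0.0123
grip_force: 0.0
```

Run:
```python
from h import *
from bench import bot
t=bot.snapshot("scene");w=bot.snapshot("wrist");s=bot.get_state();print(s["clock"],s["ee_pos"],s["width"],s["grip_force"],s["wrist_force"])
a=cv2.resize(t["image"][110:280,50:290],None,fx=2,fy=2,interpolation=2);b=cv2.resize(w["image"],(320,240))
H=np.zeros((340,800,3),np.uint8);H[:,:480]=a;H[:240,480:]=b
cv2.imwrite("pics/g1.png",H[:,:,::-1])
```

```text
3.9 [ 0.5347199  -0.19674436  0.0292171 ] 9.244200315036484e-05 0.0 [-0.77473859  0.38439599 -0.64006485]
```

View pics/g1.png

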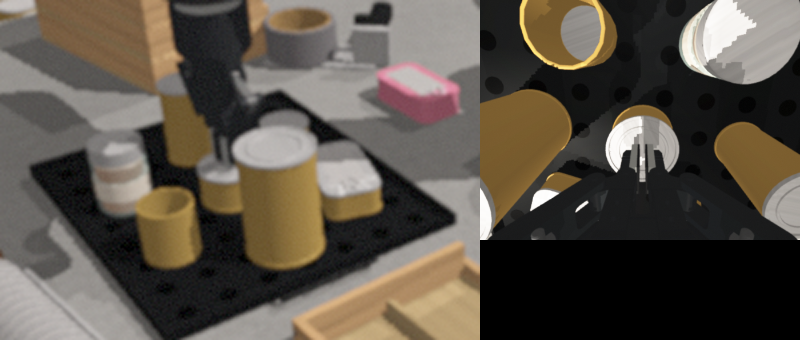

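The jaws shut fully just above the lid: the wrist crop shows the finger tips at (642,150) in front of the lid, and the can is untouched. So the tips stand farther back than stated. I'll measure the tip height from two views.

>>> drive_tool(
  increments=[
    [0, 0, 0, 0, 0, 0, -1],
    [0, 0, 0, 0, 0, 0, -1],
  ],
)

```text
clock: 4.1
ee_pos: [0.5344, -0.1967, 0.0287]
tcp_rot: [180.0, 0.0, -0.0]
wrist_force: [-0.1, -0.9, -0.1]
width: 0.0004
grip_force: 0.0
```

Run:
```python
from h import *
from bench import bot
t=bot.snapshot("scene");w=bot.snapshot("wrist");s=bot.get_state();print(s["ee_pos"])
P=[.535,-.1955]
for z in (.02,.03,.04,.05,.06): print(z,proj(t,P+[z]).round(1),proj(w,P+[z]).round(1))
print("lid centre/rim -y,+y", [proj(t,[.535,-.1955+k,.042]).round(1) for k in(-.033,0,.033)], [proj(w,[.535+k,-.1955,.042]).round(1) for k in(-.033,0,.033)])
a=cv2.resize(t["image"][165:225,130:190],None,fx=6,fy=6,interpolation=2);b=cv2.resize(w["image"][180:300,220:340],None,fx=3,fy=3,interpolation=2)
cv2.imwrite("pics/g2.png",np.hstack([a,b])[:,:,::-1])
```

```text
[ 0.53443289 -0.19673531  0.0286012 ]
0.02 [165.7 201.2] [282.9 246.4]
0.03 [165.1 197.1] [282.9 254.6]
0.04 [164.5 193. ] [282.8 263.7]
0.05 [164.  188.8] [282.7 274. ]
0.06 [163.4 184.6] [282.6 285.6]
lid centre/rim -y,+y [array([156.2, 186.2]), array([164.4, 192.1]), array([173. , 198.2])] [array([282.9, 319.8]), array([282.8, 265.7]), array([282.7, 204.1])]
```

View pics/g2.png

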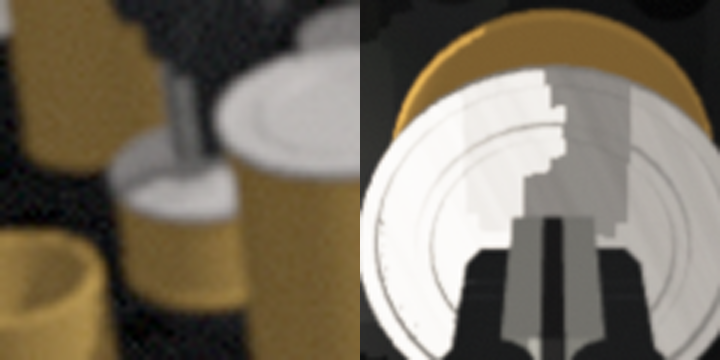

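The left crop shows the shut tips at lid level near (185,175), and the right crop shows them centred on the lid at (553,215). So shut, the tips are about 13–18 mm behind the TCP. I'll reopen, go 24 mm lower and close again.

>>> drive_tool(
  increments=[
    [0, 0, 0, 0, 0, 0, 1],
    [0, 0, 0, 0, 0, 0, 1],
    [0, 0, 0, 0, 0, 0, 1],
    [0, 0, 0, 0, 0, 0, 1],
    [0, 0, 0, 0, 0, 0, 1],
  ],
)

```text
clock: 4.7
ee_pos: [0.5345, -0.1967, 0.0287]
tcp_rot: [-180.0, 0.0, -0.0]
wrist_force: [0.1, 0.6, -0.1]
width: 0.0723
grip_force: 0.0
```

>>> drive_tool(
  increments=[
    [0, 0, 0, 0, 0, 0, 1],
    [0, 0, 0.03, 0, 0, 0, 1],
    [0, 0, 0.06, 0, 0, 0, 1],
    [0, 0, 0.06, 0, 0, 0, 1],
  ],
)

```text
clock: 5.1
ee_pos: [0.5328, -0.1966, 0.0023]
tcp_rot: [-180.0, 0.2, -0.1]
wrist_force: [0.3, -0.0, 0.9]
width: 0.0855
grip_force: 0.0
```

>>> drive_tool(
  increments=[
    [0, 0, 0, 0, 0, 0, -1],
    [0, 0, 0, 0, 0, 0, -1],
    [0, 0, 0, 0, 0, 0, -1],
    [0, 0, 0, 0, 0, 0, -1],
    [0, 0, 0, 0, 0, 0, -1],
  ],
  force=40,
)

```text
clock: 5.6
ee_pos: [0.5347, -0.1967, 0.0049]
tcp_rot: [-180.0, -0.0, -0.0]
wrist_force: [1.1, 0.5, 0.3]
width: 0.0645
grip_force: 44.3
```

Run:
```python
from h import *
from bench import bot
t=bot.snapshot("scene");w=bot.snapshot("wrist");s=bot.get_state();print(s["ee_pos"],s["width"],s["grip_force"],s["wrist_force"])
a=cv2.resize(t["image"][165:225,130:190],None,fx=6,fy=6,interpolation=2);b=cv2.resize(w["image"][180:300,200:360],None,fx=2.5,fy=3,interpolation=2)
cv2.imwrite("pics/g3.png",np.hstack([a,b])[:,:,::-1])
```

```text
[ 0.53468104 -0.19671367  0.00489795] 0.06458892753709519 44.266802072525024 [-0.15519173  0.45000896  0.5173518 ]
```

View pics/g3.png

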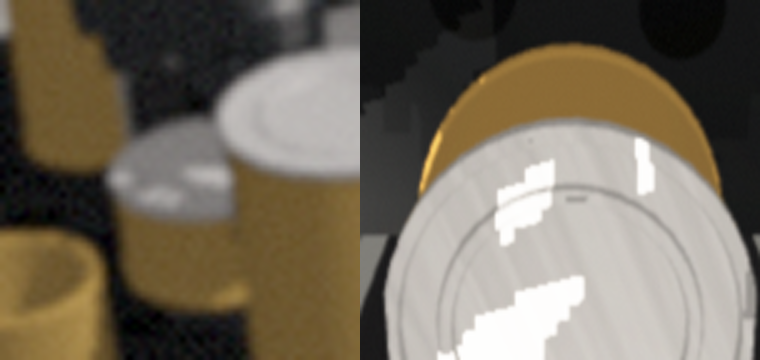

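The can is held: opening 64.5 mm, 44 N, and the crop shows it untilted between the fingers. Next: lift, carry and take a settled look at the crate.

>>> drive_tool(
  increments=[
    [0, 0, -0.1, 0, 0, 0, -1],
    [0, 0, -0.2, 0, 0, 0, -1],
    [0, 0, -0.3, 0, 0, 0, -1],
    [0, 0, -0.4, 0, 0, 0, -1],
    [0, 0, -0.5, 0, 0, 0, -1],
  ],
)

```text
clock: 6.2
ee_pos: [0.534, -0.1967, 0.2064]
tcp_rot: [-180.0, 0.0, -0.0]
wrist_force: [1.1, 0.7, -2.1]
width: 0.0647
grip_force: 45.2
```

>>> drive_tool(
  increments=[
    [-0.01, -0.1, -0.025, 0, 0, 0, -1],
    [-0.02, -0.2, -0.05, 0, 0, 0, -1],
    [-0.03, -0.3, -0.075, 0, 0, 0, -1],
    [-0.04, -0.4, -0.1, 0, 0, 0, -1],
    [-0.05, -0.5, -0.125, 0, 0, 0, -1],
  ],
)

```text
clock: 6.7
ee_pos: [0.5139, 0.0047, 0.2552]
tcp_rot: [-180.0, -0.0, -0.1]
wrist_force: [0.7, -0.7, -1.5]
width: 0.0642
grip_force: 45.3
```

>>> drive_tool(
  increments=[
    [-0.01, -0.1, -0.025, 0, 0, 0.022, -1],
    [-0.02, -0.2, -0.05, 0, 0, 0.022, -1],
    [-0.03, -0.3, -0.075, 0, 0, 0.022, -1],
    [-0.04, -0.4, -0.1, 0, 0, 0.022, -1],
    [-0.05, -0.5, -0.1, 0, 0, 0.022, -1],
  ],
)

```text
clock: 7.2
ee_pos: [0.4947, 0.2051, 0.2963]
tcp_rot: [-179.9, -0.1, -2.0]
wrist_force: [-0.1, -0.5, -0.4]
width: 0.0641
grip_force: 45.3
```

>>> drive_tool(
  increments=[
    [0, 0, 0, 0, 0, 0, -1],
    [0, 0, 0, 0, 0, 0, -1],
    [0, 0, 0, 0, 0, 0, -1],
  ],
)

```text
clock: 7.5
ee_pos: [0.4946, 0.2027, 0.2945]
tcp_rot: [180.0, 0.0, -2.0]
wrist_force: [-0.2, -0.2, -1.1]
width: 0.0646
grip_force: 45.3
```

Run:
```python
from h import *
from bench import bot
import pickle
w=bot.snapshot("wrist");s=bot.get_state();print(s["clock"],s["ee_pos"],s["tcp_rot"],s["width"],s["grip_force"])
pickle.dump((w,s),open("w3.pkl","wb"))
a=cv2.resize(w["image"][:210,140:440],None,fx=2.6,fy=2.6,interpolation=2);cv2.imwrite("pics/w3.png",a[:,:,::-1])
```

```text
7.55 [0.49473222 0.20245959 0.29464241] [ 1.79988610e+02  1.35473317e-02 -2.07029627e+00] 0.06433850263611844 45.268428325653076
```

View pics/w3.png

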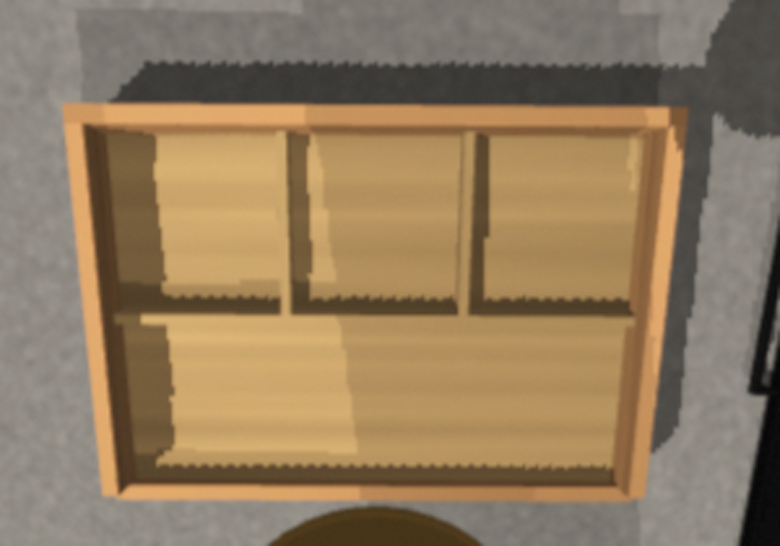

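The crop shows back outer corners at (65,104) and (687,108), front corners at (105,497) and (644,499), and partition junctions at (286,317) and (463,317).

Run:
```python
from h import *
import pickle
w,s=pickle.load(open("w3.pkl","rb"))
q=[((65,104),.043,(.0945,.139)),((687,108),.043,(.0945,-.139)),((286,317),.022,(0,.0445)),((463,317),.022,(0,-.0445)),((105,497),.022,(-.0945,.139)),((644,499),.022,(-.0945,-.139))]
A=[];B=[]
for p,z,c in q:
    P=ray(w,(140+p[0]/2.6,p[1]/2.6),z);print(P.round(4));A.append(c);B.append(P[:2])
A=np.array(A);B=np.array(B)
M,_=cv2.estimateAffinePartial2D(A*1000,B*1000,ransacReprojThreshold=20)
print(M, np.degrees(np.arctan2(M[1,0],M[0,0])))
```

```text
[0.6428 0.3352 0.043 ]
[0.6315 0.0601 0.043 ]
[0.5465 0.246  0.022 ]
[0.5434 0.1572 0.022 ]
[0.4559 0.3499 0.022 ]
[0.4447 0.0599 0.022 ]
[[ 1.00733721e+00  3.97036383e-02  5.44121577e+02]
 [-3.97036383e-02  1.00733721e+00  2.01380408e+02]] -2.2571131013573957
```

>>> drive_tool(
  increments=[
    [0.1, 0, 0.05, 0, 0, 0, -1],
    [0.2, 0, 0.15, 0, 0, 0, -1],
    [0.236, 0, 0.27, 0, 0, 0, -1],
    [0.236, 0, 0.39, 0, 0, 0, -1],
    [0.236, 0, 0.5, 0, 0, 0, -1],
  ],
)

```text
clock: 8.05
ee_pos: [0.5897, 0.1981, 0.0926]
tcp_rot: [180.0, 0.0, -2.2]
wrist_force: [0.8, 0.4, -1.9]
width: 0.0645
grip_force: 45.3
```

>>> drive_tool(
  increments=[
    [0, 0, 0.086, 0, 0, 0, -1],
    [0, 0, 0.086, 0, 0, 0, -1],
    [0, 0, 0.086, 0, 0, 0, -1],
  ],
)

```text
clock: 8.35
ee_pos: [0.5898, 0.1991, 0.061]
tcp_rot: [179.9, 0.0, -2.1]
wrist_force: [-0.2, 0.4, -0.9]
width: 0.0643
grip_force: 45.2
```

>>> drive_tool(
  increments=[
    [0, 0, 0.05, 0, 0, 0, -1],
    [0, 0, 0.1, 0, 0, 0, -1],
    [0, 0, 0.115, 0, 0, 0, -1],
    [0, 0, 0.122, 0, 0, 0, -1],
    [0, 0, 0.122, 0, 0, 0, -1],
  ],
)

```text
clock: 8.85
ee_pos: [0.5901, 0.2004, 0.0131]
tcp_rot: [-179.9, -0.1, -2.0]
wrist_force: [0.0, 0.1, -1.5]
width: 0.0646
grip_force: 45.2
```

>>> drive_tool(
  increments=[
    [0, 0, 0, 0, 0, 0, -1],
    [0, 0, 0, 0, 0, 0, -1],
  ],
)

```text
clock: 9.05
ee_pos: [0.5898, 0.2003, 0.0126]
tcp_rot: [-179.9, -0.1, -2.0]
wrist_force: [-0.1, -0.8, -0.8]
width: 0.0643
grip_force: 45.2
```

>>> drive_tool(
  increments=[
    [0, 0, 0.004, 0, 0, 0, -1],
    [0, 0, 0.007, 0, 0, 0, -1],
    [0, 0, 0.009, 0, 0, 0, -1],
    [0, 0, 0.009, 0, 0, 0, -1],
  ],
)

```text
clock: 9.45
ee_pos: [0.5893, 0.2001, 0.0088]
tcp_rot: [-180.0, -0.0, -2.0]
wrist_force: [-3.1, -0.7, 7.6]
width: 0.0646
grip_force: 46.3
```

>>> drive_tool(
  increments=[
    [0, 0, 0, 0, 0, 0, 0.75],
    [0, 0, 0, 0, 0, 0, 0.75],
    [0, 0, 0, 0, 0, 0, 0.75],
  ],
)

```text
clock: 9.75
ee_pos: [0.5892, 0.2, 0.0078]
tcp_rot: [180.0, 0.0, -2.0]
wrist_force: [0.3, 0.1, -0.2]
width: 0.0743
grip_force: 0.0
```

>>> drive_tool(
  increments=[
    [0, 0, -0.05, 0, 0, 0, 0.75],
    [0, 0, -0.15, 0, 0, 0, 0.75],
    [-0.04, 0, -0.27, 0, 0, 0, 1],
    [-0.1, 0, -0.39, 0, 0, 0, 1],
    [-0.18, 0, -0.48, 0, 0, 0, 1],
  ],
)

```text
clock: 10.25
ee_pos: [0.519, 0.2025, 0.2002]
tcp_rot: [-180.0, -0.1, -2.1]
wrist_force: [-1.0, 1.4, -0.7]
width: 0.0854
grip_force: 0.0
```

>>> drive_tool(
  increments=[
    [-0.05, 0, -0.21, 0, 0, 0, 1],
    [-0.05, 0, -0.21, 0, 0, 0, 1],
    [-0.05, 0, -0.21, 0, 0, 0, 1],
    [-0.05, 0, -0.21, 0, 0, 0, 1],
  ],
)

```text
clock: 10.65
ee_pos: [0.4987, 0.2035, 0.2831]
tcp_rot: [-179.9, -0.1, -2.0]
wrist_force: [-0.2, -0.3, -1.1]
width: 0.0853
grip_force: 0.0
```

Run:
```python
from h import *
from bench import bot
import pickle
w=bot.snapshot("wrist");s=bot.get_state();print(s["clock"],s["ee_pos"],s["tcp_rot"],s["width"],s["grip_force"])
pickle.dump((w,s),open("w4.pkl","wb"))
print([proj(w,[.59,.2,.046]).round(0)],lid(w,(250,40,325,115),.046,110,50))
a=cv2.resize(w["image"][:240,140:440],None,fx=2,fy=2,interpolation=2);cv2.imwrite("pics/w4.png",a[:,:,::-1])
```

```text
10.7 [0.49832072 0.20310684 0.28168672] [-1.79988287e+02  2.89850580e-02 -2.02646430e+00] 0.08509875212240813 0.0
[array([285.,  88.])] {'c': (592.2, 200.9), 'size': (64.2, 61.9), 'ang': 88.0, 'circ': [array([590.3, 201.2]), np.float64(33.0)]}
```

View pics/w4.png

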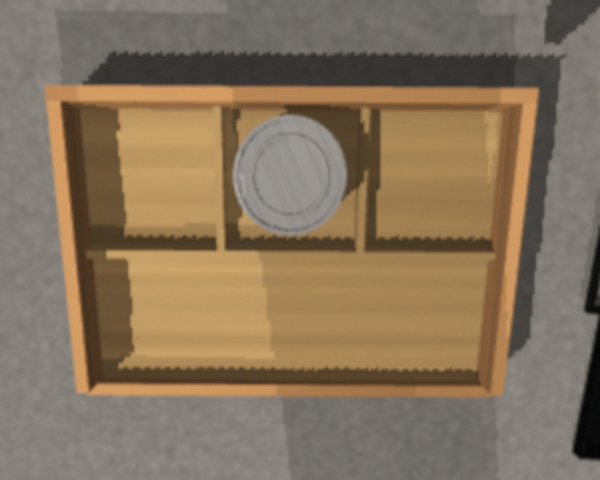

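The flat can stands flat in the middle compartment, lid centre at crop (290,174), about (0.5905, 0.2007). Next is the small can, with the jaws turned to close along x, clear of the tin.

>>> drive_tool(
  increments=[
    [-0.01, 0.11, 0, 0, 0, 0.0954, 1],
    [-0.02, 0.22, 0, 0, 0, 0.1908, 1],
    [-0.03, 0.33, 0, 0, 0, 0.2862, 1],
    [-0.04, 0.44, 0, 0, 0, 0.3816, 1],
    [-0.05, 0.5625, 0, 0, 0, 0.477, 1],
  ],
)

```text
clock: 11.2
ee_pos: [0.4698, -0.0226, 0.2805]
tcp_rot: [179.9, 0.1, -45.3]
wrist_force: [1.6, -0.1, 0.1]
width: 0.0859
grip_force: 0.0
```

>>> drive_tool(
  increments=[
    [0.066, 0.09, 0, 0, 0, 0.0954, 1],
    [0.133, 0.18, 0, 0, 0, 0.1908, 1],
    [0.2, 0.27, 0, 0, 0, 0.2862, 1],
    [0.266, 0.36, 0, 0, 0, 0.3816, 1],
    [0.332, 0.448, 0, 0, 0, 0.477, 1],
  ],
)

```text
clock: 11.7
ee_pos: [0.4369, -0.2435, 0.2805]
tcp_rot: [179.8, 0.0, -88.3]
wrist_force: [0.7, 0.7, 0.8]
width: 0.0855
grip_force: 0.0
```

>>> drive_tool(
  increments=[
    [0, 0, 0.1, 0, 0, 0.024, 1],
    [0, 0, 0.2, 0, 0, 0.024, 1],
    [0, 0, 0.3, 0, 0, 0.024, 1],
    [0, 0, 0.4, 0, 0, 0.024, 1],
    [0, 0, 0.4, 0, 0, 0.024, 1],
  ],
)

```text
clock: 12.2
ee_pos: [0.4332, -0.2409, 0.116]
tcp_rot: [179.3, 0.2, -90.2]
wrist_force: [0.2, 0.1, 0.1]
width: 0.085
grip_force: 0.0
```

>>> drive_tool(
  increments=[
    [0, 0, 0, 0, 0, 0, 1],
    [0, 0, 0, 0, 0, 0, 1],
  ],
)

```text
clock: 12.4
ee_pos: [0.4393, -0.2421, 0.1237]
tcp_rot: [-179.9, -0.0, -90.0]
wrist_force: [0.1, 0.3, 0.3]
width: 0.0856
grip_force: 0.0
```

Run:
```python
from h import *
from bench import bot
import pickle
w=bot.snapshot("wrist");s=bot.get_state();print(s["clock"],s["ee_pos"],s["tcp_rot"],s["joints"])
c=proj(w,[.4378,-.2415,.039]);print(c)
x,y=c.astype(int);print(lid(w,(x-75,max(y-75,0),x+75,y+75),.039,80,60))
```

```text
12.45 [ 0.43950293 -0.24195224  0.12402474] [-1.79842824e+02 -4.27382150e-02 -9.00246413e+01] [-6.33603840e+00  8.90329226e+00 -2.82998926e+01  3.17067117e-02
 -5.26358974e+01  6.29224901e+00]
[285.83877355 204.43704956]
{'c': (436.5, -242.6), 'size': (53.7, 53.8), 'ang': 0.1, 'circ': [array([ 436.4, -242.6]), np.float64(27.3)]}
```

>>> drive_tool(
  increments=[
    [0, 0.005, 0.1, 0, 0, 0, 1],
    [0, 0.005, 0.2, 0, 0, 0, 1],
    [0, 0.005, 0.28, 0, 0, 0, 1],
    [0, 0.005, 0.308, 0, 0, 0, 1],
    [0, 0.005, 0.308, 0, 0, 0, 1],
  ],
)

```text
clock: 12.95
ee_pos: [0.4362, -0.2416, -0.0011]
tcp_rot: [179.9, -0.0, -90.0]
wrist_force: [-0.3, 0.5, 0.5]
width: 0.0852
grip_force: 0.0
```

>>> drive_tool(
  increments=[
    [0, 0, 0, 0, 0, 0, -1],
    [0, 0, 0, 0, 0, 0, -1],
    [0, 0, 0, 0, 0, 0, -1],
    [0, 0, 0, 0, 0, 0, -1],
    [0, 0, 0, 0, 0, 0, -1],
  ],
  force=40,
)

```text
clock: 13.45
ee_pos: [0.4376, -0.2419, 0.0011]
tcp_rot: [-179.8, -0.0, -90.0]
wrist_force: [-0.8, 1.3, 8.7]
width: 0.0529
grip_force: 40.6
```

>>> drive_tool(
  increments=[
    [0, 0, 0, 0, 0, 0, -1],
  ],
)

```text
clock: 13.55
ee_pos: [0.4376, -0.2419, 0.0011]
tcp_rot: [-179.8, -0.0, -90.0]
wrist_force: [-0.7, 1.8, 8.3]
width: 0.0526
grip_force: 40.6
```

>>> drive_tool(
  increments=[
    [0, 0, -0.1, 0, 0, 0, -1],
    [0, 0, -0.2, 0, 0, 0, -1],
    [0, 0, -0.3, 0, 0, 0, -1],
    [0, 0, -0.4, 0, 0, 0, -1],
    [0, 0, -0.5, 0, 0, 0, -1],
  ],
)

```text
clock: 14.05
ee_pos: [0.4358, -0.2416, 0.2021]
tcp_rot: [-179.9, -0.0, -90.0]
wrist_force: [1.2, 0.2, -1.2]
width: 0.0526
grip_force: 42.8
```

>>> drive_tool(
  increments=[
    [-0.11, -0.038, 0, 0, 0, 0, -1],
    [-0.22, -0.076, 0, 0, 0, 0, -1],
    [-0.33, -0.114, 0, 0, 0, 0, -1],
    [-0.44, -0.152, 0, 0, 0, 0, -1],
    [-0.553, -0.191, 0, 0, 0, 0, -1],
  ],
)

```text
clock: 14.55
ee_pos: [0.513, -0.0187, 0.2006]
tcp_rot: [-179.9, 0.1, -90.1]
wrist_force: [1.2, -0.1, -0.9]
width: 0.0524
grip_force: 43.0
```

>>> drive_tool(
  increments=[
    [-0.11, -0.038, 0, 0, 0, 0, -1],
    [-0.22, -0.076, 0, 0, 0, 0, -1],
    [-0.33, -0.114, 0, 0, 0, 0, -1],
    [-0.44, -0.152, 0, 0, 0, 0, -1],
    [-0.553, -0.191, 0, 0, 0, 0, -1],
  ],
)

```text
clock: 15.05
ee_pos: [0.5895, 0.2025, 0.2006]
tcp_rot: [-179.9, 0.1, -90.0]
wrist_force: [2.0, -0.5, -1.0]
width: 0.0525
grip_force: 43.0
```

>>> drive_tool(
  increments=[
    [0, 0, 0.1, 0, 0, 0, -1],
    [0, 0, 0.2, 0, 0, 0, -1],
    [0, 0, 0.25, 0, 0, 0, -1],
    [0, 0, 0.25, 0, 0, 0, -1],
    [0, 0, 0.25, 0, 0, 0, -1],
  ],
)

```text
clock: 15.55
ee_pos: [0.5899, 0.2008, 0.1004]
tcp_rot: [-179.9, 0.0, -90.0]
wrist_force: [0.4, -0.3, 0.3]
width: 0.053
grip_force: 43.0
```

>>> drive_tool(
  increments=[
    [0, 0, 0, 0, 0, 0, -1],
    [0, 0, 0, 0, 0, 0, -1],
  ],
)

```text
clock: 15.75
ee_pos: [0.5902, 0.2011, 0.1011]
tcp_rot: [-179.8, 0.1, -90.0]
wrist_force: [-0.2, -0.9, -0.5]
width: 0.0526
grip_force: 43.0
```

Run:
```python
from h import *
from bench import bot
import pickle
w=bot.snapshot("wrist");s=bot.get_state();print(s["clock"],s["ee_pos"],s["tcp_rot"],s["width"],s["grip_force"])
```

```text
15.8 [0.59001168 0.20098391 0.10073687] [-1.79868769e+02  8.83985318e-02 -9.00520296e+01] 0.05226803270222987 42.96300172805786
```

>>> drive_tool(
  increments=[
    [0.0015, 0, 0.06, 0, 0, 0, -1],
    [0.0015, 0, 0.11, 0, 0, 0, -1],
    [0.0015, 0, 0.13, 0, 0, 0, -1],
    [0.0015, 0, 0.138, 0, 0, 0, -1],
    [0.0015, 0, 0.138, 0, 0, 0, -1],
  ],
)

```text
clock: 16.3
ee_pos: [0.5896, 0.2002, 0.0442]
tcp_rot: [-180.0, 0.0, -90.0]
wrist_force: [0.6, -1.0, -0.3]
width: 0.053
grip_force: 43.0
```

>>> drive_tool(
  increments=[
    [0, 0, 0, 0, 0, 0, -1],
    [0, 0, 0.003, 0, 0, 0, -1],
    [0, 0, 0.006, 0, 0, 0, -1],
    [0, 0, 0.006, 0, 0, 0, -1],
  ],
)

```text
clock: 16.7
ee_pos: [0.5899, 0.2005, 0.0431]
tcp_rot: [-179.9, 0.0, -90.0]
wrist_force: [-2.1, 0.2, 7.9]
width: 0.0525
grip_force: 43.9
```

>>> drive_tool(
  increments=[
    [0, 0, 0, 0, 0, 0, 0.5],
    [0, 0, 0, 0, 0, 0, 0.5],
    [0, 0, 0, 0, 0, 0, 0.5],
  ],
)

```text
clock: 17.0
ee_pos: [0.5893, 0.2, 0.0414]
tcp_rot: [-180.0, 0.0, -90.0]
wrist_force: [0.2, -0.2, 0.2]
width: 0.0638
grip_force: 0.0
```

>>> drive_tool(
  increments=[
    [0, 0, -0.05, 0, 0, 0, 0.5],
    [0, 0, -0.15, 0, 0, 0, 0.5],
    [0, 0, -0.27, 0, 0, 0, 1],
    [0, 0, -0.39, 0, 0, 0, 1],
    [0, 0, -0.5, 0, 0, 0, 1],
  ],
)

```text
clock: 17.5
ee_pos: [0.5893, 0.1999, 0.2438]
tcp_rot: [-180.0, 0.0, -90.0]
wrist_force: [0.8, 0.1, -0.1]
width: 0.0852
grip_force: 0.0
```

>>> drive_tool(
  increments=[
    [0, 0, 0, 0, 0, 0, 1],
    [0, 0, 0, 0, 0, 0, 1],
  ],
)

```text
clock: 17.7
ee_pos: [0.5896, 0.2004, 0.2426]
tcp_rot: [-179.9, 0.1, -90.1]
wrist_force: [0.3, -1.0, -1.1]
width: 0.0854
grip_force: 0.0
```

Run:
```python
from h import *
from bench import bot
import pickle
w=bot.snapshot("wrist");s=bot.get_state();print(s["clock"],s["ee_pos"],s["tcp_rot"],s["width"],s["grip_force"])
pickle.dump((w,s),open("w5.pkl","wb"))
c=proj(w,[.59,.2004,.081]);print(c);x,y=c.astype(int)
print(lid(w,(x-70,y-60,x+70,y+60),.081,90,60))
a=cv2.resize(w["image"][:300,100:480],None,fx=1.5,fy=1.5);cv2.imwrite("pics/w5.png",a[:,:,::-1])
```

```text
17.75 [0.58889206 0.19999223 0.24095517] [ 1.79975391e+02  1.93856687e-02 -9.00574677e+01] 0.08533664203368752 0.0
[283.67000968 179.57453233]
{'c': (587.6, 198.7), 'size': (58.9, 53.8), 'ang': 26.5, 'circ': [array([589.4, 194.8]), np.float64(31.5)]}
```

View pics/w5.png

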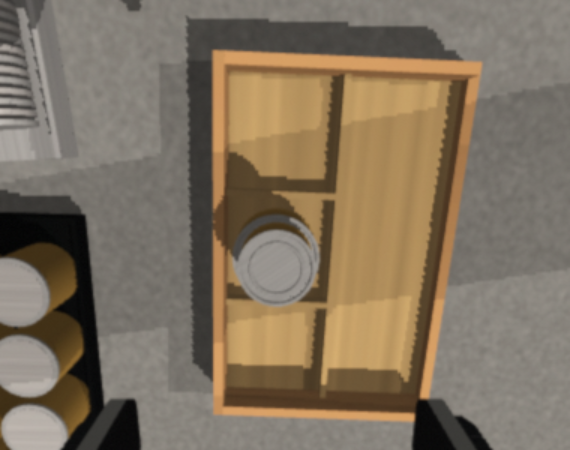

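The stack is square, with the small lid at (277,266) concentric on the flat can. On to the tall can.

>>> drive_tool(
  increments=[
    [0.12, 0.015, 0, 0, 0, 0, 1],
    [0.24, 0.03, 0, 0, 0, 0, 1],
    [0.36, 0.045, 0, 0, 0, 0, 1],
    [0.48, 0.06, 0, 0, 0, 0, 1],
    [0.6, 0.075, 0, 0, 0, 0, 1],
  ],
)

```text
clock: 18.25
ee_pos: [0.5576, -0.0418, 0.2395]
tcp_rot: [179.8, -0.0, -90.0]
wrist_force: [0.5, -0.2, 0.5]
width: 0.0851
grip_force: 0.0
```

>>> drive_tool(
  increments=[
    [0.12, 0.015, 0, 0, 0, 0, 1],
    [0.24, 0.03, 0, 0, 0, 0, 1],
    [0.36, 0.045, 0, 0, 0, 0, 1],
    [0.48, 0.06, 0, 0, 0, 0, 1],
    [0.6, 0.075, 0, 0, 0, 0, 1],
  ],
)

```text
clock: 18.75
ee_pos: [0.5275, -0.2816, 0.2394]
tcp_rot: [179.8, 0.0, -90.0]
wrist_force: [1.4, -0.2, 0.2]
width: 0.0854
grip_force: 0.0
```

>>> drive_tool(
  increments=[
    [0.057, 0.016, 0, 0, 0, 0, 1],
    [0.057, 0.016, 0, 0, 0, 0, 1],
    [0.057, 0.016, 0, 0, 0, 0, 1],
    [0.057, 0.016, 0, 0, 0, 0, 1],
  ],
)

```text
clock: 19.15
ee_pos: [0.5223, -0.302, 0.2404]
tcp_rot: [179.9, 0.0, -90.0]
wrist_force: [0.3, -0.6, 0.7]
width: 0.0854
grip_force: 0.0
```

Run:
```python
from h import *
from bench import bot
import pickle
w=bot.snapshot("wrist");s=bot.get_state();print(s["clock"],s["ee_pos"],s["tcp_rot"],s["joints"])
pickle.dump((w,s),open("w6.pkl","wb"))
for n,P in (("tall",[.5225,-.3027,.094]),("jar",[.625,-.2537,.079]),("tin",[.4437,-.1262,.034])):
    c=proj(w,P);x,y=c.astype(int);print(n,c)
    try: print(lid(w,(x-45,max(y-45,0),x+45,y+45),P[2],100,60))
    except Exception as e: print(e)
```

```text
19.2 [ 0.52250481 -0.30176892  0.24072045] [ 1.79943036e+02  2.13061995e-02 -8.99854993e+01] [-1.14804505e+01  1.30358907e+01 -6.52851881e+00 -1.01068607e-02
 -7.04956584e+01  1.14983412e+01]
tall [283.30451816 182.85951208]
{'c': (522.3, -303.3), 'size': (53.6, 53.6), 'ang': 44.8, 'circ': [array([ 522.5, -303.4]), np.float64(27.2)]}
jar [187.88630623 223.47289358]
{'c': (618.1, -265.0), 'size': (78.2, 53.8), 'ang': 43.2, 'circ': [array([ 619., -266.]), np.float64(39.2)]}
tin [342.39141545 299.19437053]
{'c': (443.5, -126.6), 'size': (108.3, 63.1), 'ang': 69.3, 'circ': [array([ 444.2, -127. ]), np.float64(56.7)]}
```

>>> drive_tool(
  increments=[
    [0.0025, 0, 0.12, 0, 0, 0, 1],
    [0.0025, 0, 0.24, 0, 0, 0, 1],
    [0.0025, 0, 0.36, 0, 0, 0, 1],
    [0.0025, 0, 0.47, 0, 0, 0, 1],
    [0.0025, 0, 0.47, 0, 0, 0, 1],
  ],
)

```text
clock: 19.7
ee_pos: [0.5184, -0.3012, 0.0476]
tcp_rot: [179.4, 0.2, -90.0]
wrist_force: [-0.8, -0.5, 0.5]
width: 0.0853
grip_force: 0.0
```

>>> drive_tool(
  increments=[
    [0, 0, 0, 0, 0, 0, -1],
    [0, 0, 0, 0, 0, 0, -1],
    [0, 0, 0, 0, 0, 0, -1],
    [0, 0, 0, 0, 0, 0, -1],
    [0, 0, 0, 0, 0, 0, -1],
  ],
  force=45,
)

```text
clock: 20.2
ee_pos: [0.5244, -0.3043, 0.0566]
tcp_rot: [-179.7, -0.1, -90.0]
wrist_force: [-2.4, 1.4, 7.2]
width: 0.0524
grip_force: 47.1
```

>>> drive_tool(
  increments=[
    [0, 0, 0, 0, 0, 0, -1],
  ],
)

```text
clock: 20.3
ee_pos: [0.5243, -0.3043, 0.0566]
tcp_rot: [-179.7, -0.1, -90.0]
wrist_force: [-1.0, 1.7, 7.7]
width: 0.0525
grip_force: 47.1
```

>>> drive_tool(
  increments=[
    [0, 0, -0.1, 0, 0, 0, -1],
    [0, 0, -0.2, 0, 0, 0, -1],
    [0, 0, -0.3, 0, 0, 0, -1],
    [0, 0, -0.4, 0, 0, 0, -1],
    [0, 0, -0.5, 0, 0, 0, -1],
  ],
)

```text
clock: 20.8
ee_pos: [0.5221, -0.3035, 0.2568]
tcp_rot: [-179.9, -0.0, -90.1]
wrist_force: [1.3, -0.7, -3.1]
width: 0.0524
grip_force: 48.7
```

>>> drive_tool(
  increments=[
    [-0.1, -0.011, 0, 0, 0, 0, -1],
    [-0.2, -0.022, 0, 0, 0, 0, -1],
    [-0.3, -0.033, 0, 0, 0, 0, -1],
    [-0.4, -0.044, 0, 0, 0, 0, -1],
    [-0.494, -0.057, 0, 0, 0, 0, -1],
  ],
)

```text
clock: 21.3
ee_pos: [0.5452, -0.1044, 0.255]
tcp_rot: [-179.9, 0.0, -90.1]
wrist_force: [1.1, -0.8, -1.8]
width: 0.0524
grip_force: 48.9
```

>>> drive_tool(
  increments=[
    [-0.1, -0.011, 0, 0, 0, 0, -1],
    [-0.2, -0.022, 0, 0, 0, 0, -1],
    [-0.3, -0.033, 0, 0, 0, 0, -1],
    [-0.4, -0.044, 0, 0, 0, 0, -1],
    [-0.494, -0.057, 0, 0, 0, 0, -1],
  ],
)

```text
clock: 21.8
ee_pos: [0.5681, 0.0933, 0.2551]
tcp_rot: [-179.9, 0.1, -90.0]
wrist_force: [-0.1, 0.8, -2.7]
width: 0.0523
grip_force: 48.9
```

>>> drive_tool(
  increments=[
    [-0.1, -0.011, 0, 0, 0, 0, -1],
    [-0.2, -0.022, 0, 0, 0, 0, -1],
    [-0.3, -0.033, 0, 0, 0, 0, -1],
    [-0.4, -0.044, 0, 0, 0, 0, -1],
    [-0.494, -0.057, 0, 0, 0, 0, -1],
  ],
)

```text
clock: 22.3
ee_pos: [0.591, 0.291, 0.255]
tcp_rot: [-179.9, 0.1, -90.0]
wrist_force: [1.0, -0.9, -2.6]
width: 0.0525
grip_force: 48.9
```

>>> drive_tool(
  increments=[
    [0, 0, 0, 0, 0, 0, -1],
    [0, 0, 0, 0, 0, 0, -1],
    [0, 0, 0, 0, 0, 0, -1],
  ],
)

```text
clock: 22.6
ee_pos: [0.5911, 0.2885, 0.2542]
tcp_rot: [-180.0, 0.0, -90.1]
wrist_force: [-0.3, -0.4, -2.2]
width: 0.0519
grip_force: 48.8
```

>>> drive_tool(
  increments=[
    [0.001, -0.003, 0.12, 0, 0, 0, -1],
    [0.001, -0.003, 0.24, 0, 0, 0, -1],
    [0.001, -0.003, 0.36, 0, 0, 0, -1],
    [0.001, -0.003, 0.44, 0, 0, 0, -1],
    [0.001, -0.003, 0.47, 0, 0, 0, -1],
  ],
)

```text
clock: 23.1
ee_pos: [0.5909, 0.2861, 0.0624]
tcp_rot: [179.8, -0.2, -90.2]
wrist_force: [0.0, -0.3, -2.2]
width: 0.0525
grip_force: 48.8
```

>>> drive_tool(
  increments=[
    [0, 0, 0, 0, 0, 0, -1],
    [0, 0, 0, 0, 0, 0, -1],
    [0, 0, 0.005, 0, 0, 0, -1],
    [0, 0, 0.01, 0, 0, 0, -1],
    [0, 0, 0.01, 0, 0, 0, -1],
  ],
)

```text
clock: 23.6
ee_pos: [0.5928, 0.2889, 0.0622]
tcp_rot: [-179.9, 0.1, -90.0]
wrist_force: [0.7, -0.0, -2.1]
width: 0.0524
grip_force: 48.8
```

>>> drive_tool(
  increments=[
    [0, 0, 0, 0, 0, 0, -1],
  ],
)

```text
clock: 23.7
ee_pos: [0.5927, 0.2888, 0.0619]
tcp_rot: [-180.0, 0.0, -90.0]
wrist_force: [0.2, 0.5, -2.9]
width: 0.0524
grip_force: 48.8
```

>>> drive_tool(
  increments=[
    [0, 0, 0.003, 0, 0, 0, -1],
    [0, 0, 0.006, 0, 0, 0, -1],
    [0, 0, 0.006, 0, 0, 0, -1],
    [0, 0, 0.006, 0, 0, 0, -1],
  ],
)

```text
clock: 24.1
ee_pos: [0.5928, 0.289, 0.0607]
tcp_rot: [-179.9, 0.0, -90.0]
wrist_force: [-4.5, -0.4, 8.6]
width: 0.0528
grip_force: 50.0
```

>>> drive_tool(
  increments=[
    [0, 0, 0, 0, 0, 0, 0.55],
    [0, 0, 0, 0, 0, 0, 0.55],
    [0, 0, 0, 0, 0, 0, 0.55],
  ],
)

```text
clock: 24.4
ee_pos: [0.5927, 0.2887, 0.059]
tcp_rot: [-180.0, 0.0, -90.0]
wrist_force: [-0.0, 0.4, -0.4]
width: 0.0664
grip_force: 0.0
```

>>> drive_tool(
  increments=[
    [0, 0, -0.05, 0, 0, 0, 0.55],
    [0, 0, -0.15, 0, 0, 0, 0.55],
    [0, 0, -0.27, 0, 0, 0, 1],
    [0, 0, -0.39, 0, 0, 0, 1],
    [0, 0, -0.48, 0, 0, 0, 1],
  ],
)

```text
clock: 24.9
ee_pos: [0.5932, 0.2888, 0.2545]
tcp_rot: [-179.8, 0.1, -90.0]
wrist_force: [0.1, 0.1, -0.6]
width: 0.0857
grip_force: 0.0
```

>>> drive_tool(
  increments=[
    [0.09, -0.006, 0, 0, 0, 0, 1],
    [0.18, -0.012, 0, 0, 0, 0, 1],
    [0.27, -0.018, 0, 0, 0, 0, 1],
    [0.36, -0.024, 0, 0, 0, 0, 1],
    [0.4525, -0.027, 0, 0, 0, 0, 1],
  ],
)

```text
clock: 25.4
ee_pos: [0.6032, 0.1063, 0.2509]
tcp_rot: [-180.0, -0.0, -90.0]
wrist_force: [1.2, 0.4, 0.4]
width: 0.0854
grip_force: 0.0
```

>>> drive_tool(
  increments=[
    [0.09, -0.006, 0, 0, 0, 0, 1],
    [0.18, -0.012, 0, 0, 0, 0, 1],
    [0.27, -0.018, 0, 0, 0, 0, 1],
    [0.36, -0.024, 0, 0, 0, 0, 1],
    [0.4525, -0.027, 0, 0, 0, 0, 1],
  ],
)

```text
clock: 25.9
ee_pos: [0.6139, -0.0748, 0.2509]
tcp_rot: [-180.0, -0.0, -90.0]
wrist_force: [1.0, 0.4, -1.0]
width: 0.0857
grip_force: 0.0
```

>>> drive_tool(
  increments=[
    [0.09, -0.006, 0, 0, 0, 0, 1],
    [0.18, -0.012, 0, 0, 0, 0, 1],
    [0.27, -0.018, 0, 0, 0, 0, 1],
    [0.36, -0.024, 0, 0, 0, 0, 1],
    [0.4525, -0.027, 0, 0, 0, 0, 1],
  ],
)

```text
clock: 26.4
ee_pos: [0.6245, -0.2559, 0.2508]
tcp_rot: [180.0, -0.0, -90.0]
wrist_force: [0.6, 0.2, -0.4]
width: 0.0854
grip_force: 0.0
```

>>> drive_tool(
  increments=[
    [0, 0, 0, 0, 0, 0, 1],
    [0, 0, 0, 0, 0, 0, 1],
    [0, 0, 0, 0, 0, 0, 1],
  ],
)

```text
clock: 26.7
ee_pos: [0.6244, -0.254, 0.2508]
tcp_rot: [180.0, 0.0, -90.0]
wrist_force: [-0.3, 0.0, -0.2]
width: 0.0853
grip_force: 0.0
```

Run:
```python
from h import *
from bench import bot
import pickle
w=bot.snapshot("wrist");s=bot.get_state();print(s["clock"],s["ee_pos"],s["tcp_rot"],s["joints"])
pickle.dump((w,s),open("w7.pkl","wb"))
P=[.625,-.2537,.079];c=proj(w,P);x,y=c.astype(int);print(c)
for v in (100,150): print(lid(w,(x-50,max(y-50,0),x+50,y+50),P[2],v,40))
a=cv2.resize(w["image"][:340,160:400],None,fx=1.75,fy=1.75);cv2.imwrite("pics/w7.png",a[:,:,::-1])
```

```text
26.75 [ 0.62455948 -0.25366156  0.25097062] [ 1.79999055e+02  5.33042142e-03 -9.00034950e+01] [-5.57695016e+00  1.94360510e+01  3.63608748e+00 -5.41808772e-03
 -7.42014950e+01  5.57493033e+00]
[283.24128866 177.6798098 ]
{'c': (626.9, -259.5), 'size': (59.0, 54.0), 'ang': 90.0, 'circ': [array([ 626.7, -259.6]), np.float64(30.2)]}
{'c': (627.4, -259.5), 'size': (59.0, 53.0), 'ang': 90.0, 'circ': [array([ 626.9, -259.6]), np.float64(30.0)]}
```

View pics/w7.png

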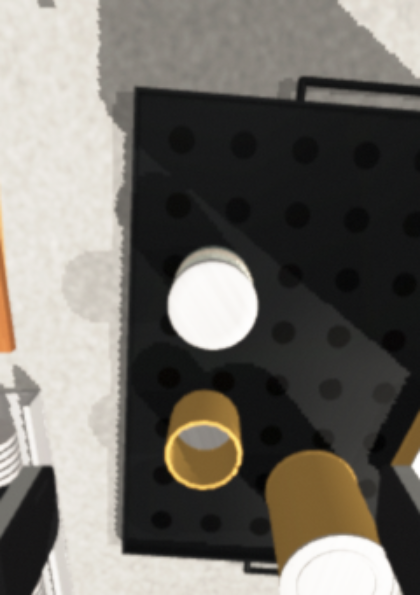

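The crop shows the jar lid at (213,304), centred about (0.6265, −0.257), with the open can at (203,455) well clear.

>>> drive_tool(
  increments=[
    [0.008, -0.005, 0.12, 0, 0, 0, 1],
    [0.008, -0.005, 0.24, 0, 0, 0, 1],
    [0.008, -0.005, 0.36, 0, 0, 0, 1],
    [0.008, -0.005, 0.48, 0, 0, 0, 1],
    [0.008, -0.005, 0.56, 0, 0, 0, 1],
  ],
)

```text
clock: 27.25
ee_pos: [0.6251, -0.2559, 0.0238]
tcp_rot: [179.8, 0.0, -90.0]
wrist_force: [0.8, 0.1, 0.2]
width: 0.0854
grip_force: 0.0
```

>>> drive_tool(
  increments=[
    [0, 0, 0, 0, 0, 0, 1],
    [0, 0, 0, 0, 0, 0, -1],
    [0, 0, 0, 0, 0, 0, -1],
    [0, 0, 0, 0, 0, 0, -1],
    [0, 0, 0, 0, 0, 0, -1],
  ],
  force=35,
)

```text
clock: 27.75
ee_pos: [0.6285, -0.2577, 0.0301]
tcp_rot: [-179.7, -0.1, -90.0]
wrist_force: [-0.0, 2.4, 7.4]
width: 0.0536
grip_force: 37.7
```

>>> drive_tool(
  increments=[
    [0, 0, 0, 0, 0, 0, -1],
    [0, 0, 0, 0, 0, 0, -1],
  ],
)

```text
clock: 27.95
ee_pos: [0.6285, -0.2578, 0.0301]
tcp_rot: [-179.7, -0.1, -90.0]
wrist_force: [-0.0, 2.2, 7.5]
width: 0.0532
grip_force: 37.7
```

>>> drive_tool(
  increments=[
    [0, 0, -0.06, 0, 0, 0, -1],
    [0, 0, -0.15, 0, 0, 0, -1],
    [0, 0, -0.25, 0, 0, 0, -1],
    [0, 0, -0.35, 0, 0, 0, -1],
    [0, 0, -0.44, 0, 0, 0, -1],
  ],
)

```text
clock: 28.45
ee_pos: [0.6265, -0.2576, 0.2064]
tcp_rot: [-179.9, -0.0, -90.1]
wrist_force: [1.4, -0.5, -2.1]
width: 0.0531
grip_force: 37.5
```

>>> drive_tool(
  increments=[
    [-0.09, 0.01, 0, 0, 0, 0, -1],
    [-0.18, 0.02, 0, 0, 0, 0, -1],
    [-0.27, 0.03, 0, 0, 0, 0, -1],
    [-0.36, 0.04, 0, 0, 0, 0, -1],
    [-0.46, 0.054, 0, 0, 0, 0, -1],
  ],
)

```text
clock: 28.95
ee_pos: [0.6047, -0.0724, 0.2041]
tcp_rot: [-179.9, 0.0, -90.1]
wrist_force: [0.4, -0.0, -2.5]
width: 0.0531
grip_force: 37.7
```

>>> drive_tool(
  increments=[
    [-0.09, 0.01, 0, 0, 0, 0, -1],
    [-0.18, 0.02, 0, 0, 0, 0, -1],
    [-0.27, 0.03, 0, 0, 0, 0, -1],
    [-0.36, 0.04, 0, 0, 0, 0, -1],
    [-0.462, 0.053, 0, 0, 0, 0, -1],
  ],
)

```text
clock: 29.45
ee_pos: [0.5836, 0.1125, 0.2042]
tcp_rot: [-179.9, 0.1, -90.1]
wrist_force: [0.6, 0.9, -1.8]
width: 0.0532
grip_force: 37.7
```

>>> drive_tool(
  increments=[
    [0, 0, 0.1, 0, 0, 0, -1],
    [0, 0, 0.2, 0, 0, 0, -1],
    [0, 0, 0.3, 0, 0, 0, -1],
    [0, 0, 0.36, 0, 0, 0, -1],
    [0, 0, 0.36, 0, 0, 0, -1],
  ],
)

```text
clock: 29.95
ee_pos: [0.5816, 0.1103, 0.0563]
tcp_rot: [179.7, -0.1, -90.1]
wrist_force: [-0.1, -0.3, -1.1]
width: 0.0533
grip_force: 37.6
```

>>> drive_tool(
  increments=[
    [0, 0, 0, 0, 0, 0, -1],
    [0, 0, 0, 0, 0, 0, -1],
  ],
)

```text
clock: 30.15
ee_pos: [0.5855, 0.1118, 0.0613]
tcp_rot: [-179.8, 0.1, -90.0]
wrist_force: [-0.1, -0.5, -1.5]
width: 0.0527
grip_force: 37.6
```

Position is good; I'll lower in small steps.

>>> drive_tool(
  increments=[
    [0, 0, 0.02, 0, 0, 0, -1],
    [0, 0, 0.04, 0, 0, 0, -1],
    [0, 0, 0.055, 0, 0, 0, -1],
    [0, 0, 0.063, 0, 0, 0, -1],
    [0, 0, 0.063, 0, 0, 0, -1],
  ],
)

```text
clock: 30.65
ee_pos: [0.5836, 0.111, 0.0341]
tcp_rot: [180.0, -0.0, -90.0]
wrist_force: [-3.6, 0.8, 5.9]
width: 0.0533
grip_force: 38.2
```

>>> drive_tool(
  increments=[
    [0, 0, 0, 0, 0, 0, -1],
    [0, 0, 0.002, 0, 0, 0, -1],
    [0, 0, 0.003, 0, 0, 0, -1],
    [0, 0, 0.003, 0, 0, 0, -1],
  ],
)

```text
clock: 31.05
ee_pos: [0.5836, 0.111, 0.034]
tcp_rot: [180.0, -0.0, -90.0]
wrist_force: [-7.8, 0.7, 15.8]
width: 0.0532
grip_force: 39.4
```

>>> drive_tool(
  increments=[
    [0, 0, 0, 0, 0, 0, 0.3],
    [0, 0, 0, 0, 0, 0, 0.55],
    [0, 0, 0, 0, 0, 0, 0.55],
    [0, 0, 0, 0, 0, 0, 0.55],
  ],
)

```text
clock: 31.45
ee_pos: [0.584, 0.1112, 0.0323]
tcp_rot: [180.0, -0.0, -90.0]
wrist_force: [-0.3, -0.9, 0.4]
width: 0.0662
grip_force: 0.0
```

>>> drive_tool(
  increments=[
    [0, 0, -0.04, 0, 0, 0, 0.55],
    [0, 0, -0.14, 0, 0, 0, 0.55],
    [0, 0, -0.26, 0, 0, 0, 1],
    [0, 0, -0.38, 0, 0, 0, 1],
    [0, 0, -0.5, 0, 0, 0, 1],
  ],
)

```text
clock: 31.95
ee_pos: [0.5837, 0.1111, 0.2344]
tcp_rot: [180.0, -0.0, -90.0]
wrist_force: [1.6, 0.9, 0.6]
width: 0.0854
grip_force: 0.0
```

>>> drive_tool(
  increments=[
    [0.1, 0.06, 0, 0, 0, 0, 1],
    [0.2, 0.12, 0, 0, 0, 0, 1],
    [0.3, 0.18, 0, 0, 0, 0, 1],
    [0.4, 0.24, 0, 0, 0, 0, 1],
    [0.5, 0.295, 0, 0, 0, 0, 1],
  ],
)

```text
clock: 32.45
ee_pos: [0.4645, -0.0899, 0.2327]
tcp_rot: [-180.0, 0.0, -90.0]
wrist_force: [1.6, -0.8, 0.5]
width: 0.0854
grip_force: 0.0
```

>>> drive_tool(
  increments=[
    [0.09, 0.055, 0, 0, 0, 0.09, 1],
    [0.09, 0.055, 0, 0, 0, 0.18, 1],
    [0.09, 0.055, 0, 0, 0, 0.23, 1],
    [0.09, 0.055, 0, 0, 0, 0.23, 1],
    [0.09, 0.055, 0, 0, 0, 0.23, 1],
  ],
)

```text
clock: 32.95
ee_pos: [0.4438, -0.1246, 0.2325]
tcp_rot: [180.0, -0.0, -110.6]
wrist_force: [-0.7, -0.1, 0.1]
width: 0.0857
grip_force: 0.0
```

Run:
```python
from h import *
from bench import bot
import pickle
w=bot.snapshot("wrist");t=bot.snapshot("scene");s=bot.get_state();print(s["clock"],s["ee_pos"],s["tcp_rot"],s["joints"])
pickle.dump((w,s),open("w8.pkl","wb"))
P=[.4437,-.1264,.034];c=proj(w,P);x,y=c.astype(int);print(c)
print(lid(w,(x-80,max(y-80,0),x+80,y+60),P[2],100,40))
a=cv2.resize(w["image"],(400,300));b=cv2.resize(t["image"],(400,300));cv2.imwrite("pics/w8.png",np.hstack([a,b])[:,:,::-1])
```

```text
33.05 [ 0.44389343 -0.12444573  0.2324543 ] [ 1.79987866e+02 -6.24868383e-03 -1.10613165e+02] [ 8.92377744e+00 -7.94850888e-01 -2.35055623e+01 -5.90816571e-04
 -6.73029257e+01 -2.95367147e+01]
[283.03090704 170.30160224]
{'c': (443.2, -126.4), 'size': (106.2, 61.3), 'ang': 69.3, 'circ': [array([ 444.2, -126.3]), np.float64(56.5)]}
```

View pics/w8.png

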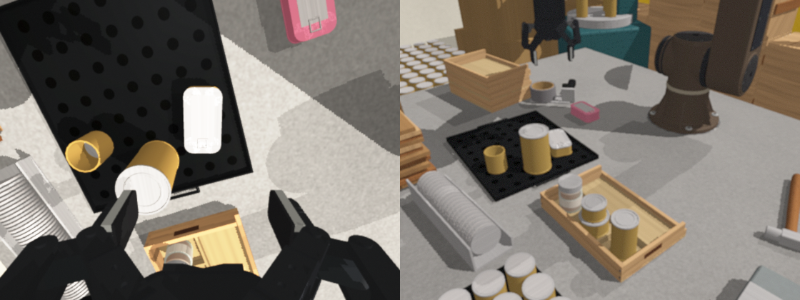

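The left half shows the tin at (203,120), aligned with the jaws. The right half shows the tall can, stack and jar standing in the crate. Descend on the tin.

>>> drive_tool(
  increments=[
    [0.005, 0, 0.12, 0, 0, 0, 1],
    [0.005, 0, 0.24, 0, 0, 0, 1],
    [0.005, 0, 0.36, 0, 0, 0, 1],
    [0.005, 0, 0.48, 0, 0, 0, 1],
    [0.005, 0, 0.55, 0, 0, 0, 1],
  ],
)

```text
clock: 33.55
ee_pos: [0.4413, -0.1264, 0.0095]
tcp_rot: [179.8, -0.1, -110.7]
wrist_force: [-0.2, -0.2, 0.2]
width: 0.085
grip_force: 0.0
```

>>> drive_tool(
  increments=[
    [0, 0, 0.013, 0, 0, 0, 1],
    [0, 0, 0.026, 0, 0, 0, 1],
    [0, 0, 0.026, 0, 0, 0, 1],
  ],
)

```text
clock: 33.85
ee_pos: [0.444, -0.1263, 0.0029]
tcp_rot: [-179.9, 0.0, -110.7]
wrist_force: [0.7, -0.5, 0.5]
width: 0.0857
grip_force: 0.0
```

>>> drive_tool(
  increments=[
    [0, 0, 0, 0, 0, 0, -1],
    [0, 0, 0, 0, 0, 0, -1],
    [0, 0, 0, 0, 0, 0, -1],
    [0, 0, 0, 0, 0, 0, -1],
    [0, 0, 0, 0, 0, 0, -1],
  ],
  force=45,
)

```text
clock: 34.35
ee_pos: [0.4441, -0.1264, 0.0038]
tcp_rot: [-179.9, 0.1, -110.7]
wrist_force: [-1.6, 1.4, 8.2]
width: 0.0585
grip_force: 47.1
```

Run:
```python
from h import *
from bench import bot
w=bot.snapshot("wrist");s=bot.get_state();print(s["clock"],s["ee_pos"],s["tcp_rot"],s["width"],s["grip_force"],s["wrist_force"])
cv2.imwrite("pics/w9.png",w["image"][:,:,::-1])
```

```text
34.4 [ 0.44412453 -0.12637666  0.00377497] [-1.79857649e+02  6.93840875e-02 -1.10722631e+02] 0.0586862161516813 47.10560202598572 [-1.67238985  1.84056836  9.17558112]
```

>>> drive_tool(
  increments=[
    [0, 0, -0.06, 0, 0, 0, -1],
    [0, 0, -0.16, 0, 0, 0, -1],
    [0, 0, -0.27, 0, 0, 0, -1],
    [0, 0, -0.38, 0, 0, 0, -1],
    [0, 0, -0.48, 0, 0, 0, -1],
  ],
)

```text
clock: 34.9
ee_pos: [0.4428, -0.1265, 0.1973]
tcp_rot: [-179.9, 0.1, -110.7]
wrist_force: [0.6, 0.1, -2.7]
width: 0.0584
grip_force: 51.0
```

>>> drive_tool(
  increments=[
    [-0.1, 0.02, 0, 0, 0, 0, -1],
    [-0.2, 0.04, 0, 0, 0, 0, -1],
    [-0.3, 0.06, 0, 0, 0, 0, -1],
    [-0.4, 0.08, 0, 0, 0, 0, -1],
    [-0.5, 0.098, 0, 0, 0, 0, -1],
  ],
)

```text
clock: 35.4
ee_pos: [0.4769, 0.076, 0.1952]
tcp_rot: [-179.9, 0.1, -110.8]
wrist_force: [0.8, -0.9, -1.8]
width: 0.0585
grip_force: 50.9
```

>>> drive_tool(
  increments=[
    [-0.1, 0.02, 0, 0, 0, -0.07, -1],
    [-0.2, 0.04, 0, 0, 0, -0.14, -1],
    [-0.3, 0.06, 0, 0, 0, -0.207, -1],
    [-0.32, 0.063, 0, 0, 0, -0.207, -1],
    [-0.32, 0.063, 0, 0, 0, -0.207, -1],
  ],
)

```text
clock: 35.9
ee_pos: [0.4988, 0.2043, 0.1943]
tcp_rot: [180.0, 0.0, -92.0]
wrist_force: [0.2, -0.7, -1.7]
width: 0.0587
grip_force: 50.9
```

>>> drive_tool(
  increments=[
    [0, 0, 0.1, 0, 0, 0, -1],
    [0, 0, 0.2, 0, 0, 0, -1],
    [0, 0, 0.3, 0, 0, 0, -1],
    [0, 0, 0.3, 0, 0, 0, -1],
    [0, 0, 0.3, 0, 0, 0, -1],
  ],
)

```text
clock: 36.4
ee_pos: [0.4992, 0.2021, 0.0751]
tcp_rot: [180.0, -0.1, -92.2]
wrist_force: [1.2, 0.6, -0.5]
width: 0.0585
grip_force: 50.9
```

Run:
```python
from h import *
from bench import bot
w=bot.snapshot("wrist");t=bot.snapshot("scene");s=bot.get_state();print(s["clock"],s["ee_pos"],s["tcp_rot"],s["width"],s["grip_force"],s["wrist_force"])
a=cv2.resize(w["image"],(400,300));b=cv2.resize(t["image"][180:390,180:460],(400,300));cv2.imwrite("pics/w10.png",np.hstack([a,b])[:,:,::-1])
```

```text
36.5 [0.50049291 0.20358096 0.07670042] [-1.79832836e+02  1.19719000e-01 -9.21302640e+01] 0.05897645147647665 50.943644642829895 [ 0.09129246  0.87307043 -1.84091739]
```

View pics/w10.png

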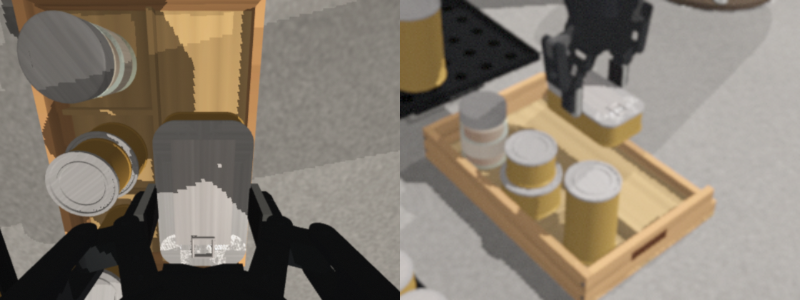

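The left half shows the tin aligned with the compartment at (203,190). The right half shows it held level above the front compartment with the other items upright. I'll lower in stages, 4 mm toward the front wall to keep the fingers clear of the stack.

>>> drive_tool(
  increments=[
    [0, 0.01, 0.02, 0, 0, 0, -1],
    [0, 0.01, 0.05, 0, 0, 0, -1],
    [0, 0.01, 0.08, 0, 0, 0, -1],
    [0, 0.01, 0.11, 0, 0, 0, -1],
    [0, 0.01, 0.11, 0, 0, 0, -1],
  ],
)

```text
clock: 37.0
ee_pos: [0.4938, 0.2022, 0.0279]
tcp_rot: [179.8, -0.1, -92.1]
wrist_force: [-0.5, -0.1, -2.2]
width: 0.0586
grip_force: 50.9
```

>>> drive_tool(
  increments=[
    [0, 0, 0.02, 0, 0, 0, -1],
    [0, 0, 0.035, 0, 0, 0, -1],
    [0, 0, 0.048, 0, 0, 0, -1],
    [0, 0, 0.048, 0, 0, 0, -1],
  ],
)

```text
clock: 37.4
ee_pos: [0.4947, 0.2028, 0.0102]
tcp_rot: [179.9, -0.0, -92.1]
wrist_force: [-0.6, -0.2, -1.8]
width: 0.0583
grip_force: 50.9
```

>>> drive_tool(
  increments=[
    [0, 0, 0, 0, 0, 0, -1],
    [0, 0, 0.004, 0, 0, 0, -1],
    [0, 0, 0.008, 0, 0, 0, -1],
    [0, 0, 0.008, 0, 0, 0, -1],
  ],
)

```text
clock: 37.8
ee_pos: [0.4952, 0.2033, 0.008]
tcp_rot: [-180.0, 0.0, -92.1]
wrist_force: [0.5, 0.3, -1.0]
width: 0.0585
grip_force: 51.0
```

>>> drive_tool(
  increments=[
    [0, 0, 0.003, 0, 0, 0, -1],
    [0, 0, 0.003, 0, 0, 0, -1],
    [0, 0, 0.003, 0, 0, 0, -1],
  ],
)

```text
clock: 38.1
ee_pos: [0.4952, 0.2033, 0.0078]
tcp_rot: [-180.0, 0.0, -92.1]
wrist_force: [-4.1, -1.4, 11.9]
width: 0.0587
grip_force: 52.5
```

>>> drive_tool(
  increments=[
    [0, 0, 0, 0, 0, 0, 0.5],
    [0, 0, 0, 0, 0, 0, 0.5],
    [0, 0, 0, 0, 0, 0, 0.5],
  ],
)

```text
clock: 38.4
ee_pos: [0.4952, 0.2032, 0.0066]
tcp_rot: [-180.0, 0.0, -92.1]
wrist_force: [0.1, 0.5, 0.5]
width: 0.064
grip_force: 0.0
```

>>> drive_tool(
  increments=[
    [0, 0, -0.03, 0, 0, 0, 0.5],
    [0, 0, -0.1, 0, 0, 0, 0.5],
    [0, 0, -0.2, 0, 0, 0, 0.5],
    [0, 0, -0.32, 0, 0, 0, 0.5],
    [0, 0, -0.44, 0, 0, 0, 0.5],
  ],
)

```text
clock: 38.9
ee_pos: [0.4947, 0.2027, 0.1852]
tcp_rot: [-180.0, -0.0, -92.1]
wrist_force: [1.0, 0.4, -0.4]
width: 0.0637
grip_force: 0.0
```

>>> drive_tool(
  increments=[
    [0.1, 0, -0.2, 0, 0, 0, 0.5],
    [0.2, 0, -0.25, 0, 0, 0, 0.5],
    [0.25, 0, -0.25, 0, 0, 0, 0.5],
    [0.25, 0, -0.25, 0, 0, 0, 0.5],
    [0.25, 0, -0.25, 0, 0, 0, 0.5],
  ],
)

```text
clock: 39.4
ee_pos: [0.4913, 0.1024, 0.284]
tcp_rot: [-179.9, 0.1, -92.2]
wrist_force: [0.2, 0.4, -0.1]
width: 0.0641
grip_force: 0.0
```

Run:
```python
from h import *
from bench import bot
w=bot.snapshot("wrist");t=bot.snapshot("top");s=bot.get_state();print(s["clock"],s["ee_pos"],s["wrist_force"],s["width"])
cv2.imwrite("pics/fw.png",w["image"][:,:,::-1])
for n,P in (("tin",[.495,.2035,.038]),("tall",[.5925,.289,.098]),("jar",[.584,.111,.083]),("small",[.59,.2004,.081])):
  for k,v in (("w",w),("t",t)):
    c=proj(v,P);x,y=c.astype(int);r=65 if k=="w" and n=="tin" else 42 if k=="w" else 26 if n=="tin" else 17
    try: print(n,k,c.round(0),lid(v,(max(x-r,0),max(y-r,0),x+r,y+r),P[2],90,55))
    except Exception as e: print(n,k,c,"none")
```

```text
39.5 [0.49100639 0.10334642 0.28235219] [ 0.1923564   0.18664023 -1.36468033] 0.06364298867749393
tin w [284. 236.] {'c': (428.3, 211.4), 'size': (196.1, 48.8), 'ang': 89.6, 'circ': [array([425.4, 211.5]), np.float64(100.3)]}
tin t [207. 194.] {'c': (495.9, 202.5), 'size': (111.4, 61.8), 'ang': 86.6, 'circ': [array([494.5, 202.5]), np.float64(57.8)]}
tall w [211. 318.] {'c': (573.6, 311.5), 'size': (92.0, 64.2), 'ang': 86.0, 'circ': [array([572.3, 314.9]), np.float64(51.0)]}
tall t [166. 148.] {'c': (589.9, 288.4), 'size': (53.8, 55.7), 'ang': 34.5, 'circ': [array([590.7, 288.8]), np.float64(28.7)]}
jar w [204. 181.] {'c': (578.4, 105.6), 'size': (68.9, 52.9), 'ang': 57.2, 'circ': [array([577.3, 106.3]), np.float64(35.0)]}
jar t [244. 152.] {'c': (570.7, 95.1), 'size': (27.9, 48.5), 'ang': 89.4, 'circ': [array([570.9,  97.4]), np.float64(26.8)]}
small w [208. 250.] {'c': (581.5, 194.9), 'size': (72.2, 54.5), 'ang': 31.1, 'circ': [array([585.4, 189.7]), np.float64(37.2)]}
small t [206. 150.] {'c': (581.4, 207.3), 'size': (54.9, 49.7), 'ang': 45.6, 'circ': [array([583.4, 204.9]), np.float64(31.5)]}
```

```bash
python3 -c "
from bench import bot
print(bot.job_done())"
```

```text
the job is handed in; nothing more can be done
None
```

I packed the crate as asked and handed it in at about 40 s, with no verdict returned; the last pictures confirmed the tin and tall can in place, while the jar and stacked cans were last clearly seen upright in the crate just before the tin was lowered.

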